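Cock the toy catapult on its hair-trigger catch

TASK

Cock the toy catapult standing on the cart so that it is ready for the next buyer to try: draw its ball-ended arm right down, slip the arm sideways under the hooked brass catch until it just touches the catch's upright, then ease it up until the catch carries it, and let go. Go by feel: the catch is a hair trigger that must not be pushed or pulled over, and the arm must never snap up, not even the last little way to the catch. Leave the carvings around it where they are.

Things in the scene. Friction and masses are not known exactly. Their poses are not given: they have to be found in the camera images.
- catapult: Toy catapult fixed to the cart: grey soapstone slab 147 x 150 x 22 mm, two wooden uprights (109 mm high over all), a steel rod arm between them, a brass catch beside the arm on the +y side. Origin on the cart surface under the slab (slab: x -45 to +102, y -63 to +87 mm); z up. The arm reaches from its pivot towards -x. Place and yaw differ each time.
- pivot (a point): The arm's pivot, at (70, 0, 75) mm in the catapult's frame. The catch stands 73 mm from it towards -x: a greased brass upright 8 mm thick along x and about 90 mm high, with a nose at its top reaching 11 mm back towards the arm and a 2 mm lip under the nose's end. The straight arm's lane passes the nose with 3 to 18 mm to spare.
- knob (a point): Centre of the dark wooden ball, 26 mm across, that swivels on a cross pin on the free end of the arm, 140 mm from the pivot; the place to pinch the arm (along the catapult's y). At rest it is 182 mm above the cart at x = -20 mm in the catapult's frame; with the arm level 75 mm high, beyond the slab's edge. A cup 26 mm wide sits on the 8 mm rod 34 mm inboard.
- striker (a joint): How far the arm is drawn, rad: 0 = at rest, sloping up 0.87 rad (50 deg); 0.87 = level; 1.10 = on its stop. Its spring lifts the ball with about 6 N at rest, 9 N when level; the ball moves on a 140 mm arc about the pivot. To pass below the lip draw it to about 1.05 or onto the stop; hooked it reads 0.77 to 0.98: the catch's height differs each time and is not measured.
- sway (a joint): Sideways angle of the arm about the vertical through its pivot, rad: 0 = straight, positive towards the catch (+y); stops at +-0.6. It springs back to the middle (2 N at the ball at 0.3). The arm meets the catch's upright somewhere between 0.18 and 0.43, differently each time and not measured; it must go up to the upright to be behind the lip.
- trigger (a joint): Tip of the hair-trigger catch, rad: 0 = upright, held by a weak spring; it tips away from the arm when the arm leans on it sideways with more than about 5 N at the ball, or pulls up on its nose with about 8 N at the ball beyond the arm's own spring. From 0.05 it counts as fired.
- ashtray: Round maroon soapstone ashtray, 110 mm across, 32 mm high, loose; origin under its centre.
- owl: Grey soapstone owl, 68 mm across, 116 mm high, loose; origin under its centre.
- lion: Tan soapstone lion with a maroon mane and a cracked back, about 175 mm long, 106 mm high, loose; origin under its body.

How it is judged:
On the way, in this order (a step that is already met when the one before it is completed fails the run):
1. the arm is drawn right down, below the catch's nose (value of joint striker above 0.98 rad), for 0.1 s.
2. the drawn arm is moved sideways to the catch (value of joint sway above 0.16 rad and value of joint striker above 0.75 rad), for 0.1 s.
At the end, for the whole second after the job is handed in: The arm is held down by the catch alone, behind its lip (arm drawn more than 0.75 rad, sideways more than 0.15 rad), still, with the catch upright (tipped less than 0.04 rad) and the fingers off the catapult (value of joint striker above 0.75 rad and value of joint sway above 0.15 rad and value of joint trigger below 0.04 rad and contact force between the fingers and catapult below 0.1 N and not (velocity of joint striker above 0.1 rad/s) and velocity of joint striker above -0.1 rad/s); the robot touches nothing.
It fails at once if the hair-trigger catch is tipped over (more than 0.05 rad) (value of joint trigger above 0.05 rad).
It fails at once if the arm snaps up (faster than 1 rad/s, 0.14 m/s at the ball) (velocity of joint striker below -1 rad/s).
It fails at once if a carving is moved more than 20 mm (distance of any of ashtray, owl, lion from where it was at the start of the episode above 0.02 m).
It also fails if it takes over 64 s, if anything falls off the work surface, if the arm or the gripper's body presses on something with over 40 N, if the wrist force passes 120 N, or if a joint passes its speed limit or range.

ROBOT

A 6-joint arm with a two-finger parallel gripper is mounted at the origin on the work surface. World frame = base frame: x ahead of the robot, y to its left, z up, the work surface at z = 0. Lengths are in m, angles in rad, forces in N, time in s.
With the tool pointing down it reaches from about 0.375 to 0.9 m from the base axis. Payload 3.1 kg.
Tool frame: the origin (TCP) lies on the front face of the gripper's body, between the roots of the fingers; the fingertips stand 70 mm ahead of it and the grasp point (between the pads) lies 51 mm ahead of it; z points along the fingers, y is the line along which they close (so a half turn about z gives the same grasp; the last joint's range is limited). The gripper opens to 87 mm and grips with 3 to 60 N. Pads are 19 mm wide; open, the fingers measure 117 mm over their backs; the gripper's body (75 mm by 190 mm) begins 51 mm behind the grasp point.
Start: joints at [-1.407, 0.527, 1.433, -0, 1.181, -0.178], TCP at [0.21, -0.589, 0.292] pointing down, gripper open.
Joint ranges: [-3.08, 3.08], [-0.75, 2.2], [0.22, 2.44], [-1.43, 4.57], [0, 2.65], [-2.85, 2.85]. Speed limits (rad/s): [2.79, 2.79, 3.14, 3.14, 3.14, 3.14].

INTERFACE

Orientations are given as a unit quaternion [x, y, z, w].
In Python, from rig import robot, cams, ticket gives the robot as it stands. The module is installed in compiled form; this text tells all that it offers.
- The arm moves only by the shell command python3 -m crank 'ROWS' [FORCE]. ROWS is JSON, a list of rows, each a list of 7 numbers: the shift along the tool's x, y, z in cm, then the turn, a rotation vector about the tool's x, y, z in rad, then the closure, from 0 (fully open) to 1 (shut). A call has 1 to 5 rows; each row shifts and turns the commanded pose from where the row before left it, along the tool's axes as they then stand; what a row does not reach is not made up. A row lasts 1/8 s, in which the tool goes at most 62.5 mm and 10.7 degrees, less where a joint would pass 70% of its speed; a pose out of reach is approached as far as the arm can. A call is refused whole if a number of a shift passes 6.25 or a number of a turn 0.188, either way. A call with a gripper value outside its range is refused whole. The fingers move at their own pace and stop on an object; FORCE is the grip in N (left out, the last holds). Time passes only in rows, so rows that do not move let the fingers close. It gives the time, the measured TCP pose, the force, the opening and the grip force at its end, in the units of the state.
- robot.get_obs(): the state, without advancing time (a new reading comes with each control period).
- cams.camera(name): name is "scene" or "top"; returns the picture (384x512x3 uint8, red, green, blue); there is no depth.
- cams.camera_info(name): a dict with "intrinsics" (3x3 intrinsics, pixels), "pose" (4x4, takes a point from camera to world coordinates). Camera axes: x right, y down, z forward; pixel columns grow to the right and rows downward; lengths in m; the calibration is good to about 2 mm. A picture is of the moment at which its call begins. camera_info takes no time and is no camera call.
- ticket.hand_in(): hands the job in; it is judged then, once.
The state is a dict: "time": time; "q": joint angles; "joint_velocities": joint speeds; "joint_torque": joint torques, N m; "position": TCP position; "tool_rot": TCP orientation; "ft_force": force on the tool from outside, world axes, zero at the start; "moment": the same for the moment, N m; "grip_width": finger opening in m; "grip_force": force on a finger pad.
Only numpy, scipy, OpenCV 4.12 (cv2) and the standard library are available. Lean on these libraries where they do the work, as an engineer would, in place of code of your own. Each camera call takes 0.05 s, during which the arm holds its last target. There are 200 camera calls.

## Working session

There is one attempt and no reset: what is moved stays moved. The work goes in short steps, Python scripts to look and compute and a shell command to move; the robot and the scene stay as the last step left them, time stands still between calls to the robot, and variables do not carry over. Pictures are saved under pics/ and viewed, at most 10 in all, crops included, and the job is handed in when it is done.

```bash
mkdir -p pics
python3 - <<'E'
from rig import robot,cams
import cv2,numpy as np
for n in("scene","top"):
    im=cams.camera(n); cv2.imwrite(f"pics/{n}0.png",cv2.resize(im[:,:,::-1],(800,600),interpolation=cv2.INTER_CUBIC)); np.save(n+"0.npy",im)
    i=cams.camera_info(n);print(n,np.round(i["intrinsics"],1).tolist(),np.round(i["pose"],3).tolist())
print(robot.get_obs())
E
```

```text
scene [[351.1, 0.0, 256.3], [0.0, 351.1, 195.3], [0.0, 0.0, 1.0]] [[-0.753, 0.489, -0.441, 1.029], [0.658, 0.553, -0.511, 0.55], [-0.006, -0.675, -0.738, 0.887], [0.0, 0.0, 0.0, 1.0]]
top [[363.5, 0.0, 251.8], [0.0, 363.5, 187.0], [0.0, 0.0, 1.0]] [[-0.025, -0.988, 0.15, 0.416], [-1.0, 0.023, -0.019, 0.028], [0.015, -0.151, -0.988, 1.081], [0.0, 0.0, 0.0, 1.0]]
{'time': 0.1, 'q': array([-1.40648587e+00,  5.28356024e-01,  1.43380751e+00, -1.00555922e-05,
        1.18139651e+00, -1.78514202e-01]), 'joint_velocities': array([ 1.92005575e-04, -2.11376677e-03, -2.23041651e-03, -1.84344246e-04,
       -5.35646857e-05, -8.11145348e-04]), 'joint_torque': array([-5.10397986e-04, -4.40985382e+01, -1.77150589e+01,  6.34156773e-02,
        5.34085685e-02, -3.59435217e-05]), 'position': array([ 0.21002026, -0.58808171,  0.2913693 ]), 'tool_rot': array([ 9.85344040e-01,  1.70575951e-01,  2.33664184e-06, -9.83706749e-04]), 'ft_force': array([ 0.02456794,  0.2448244 , -0.48389989]), 'moment': array([ 0.01317546,  0.05261828, -0.00221399]), 'grip_force': 0.0, 'grip_width': 0.08688779943724452}
```

View pics/scene0.png

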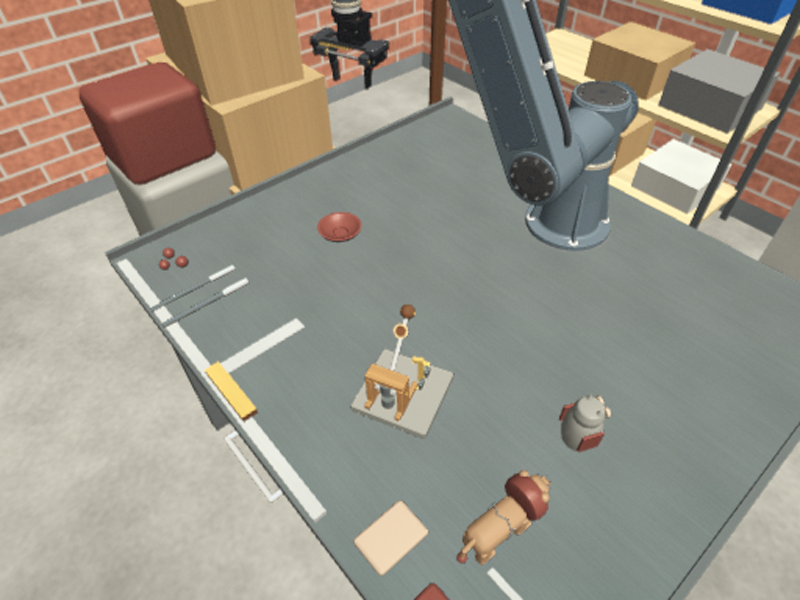

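View pics/top0.png

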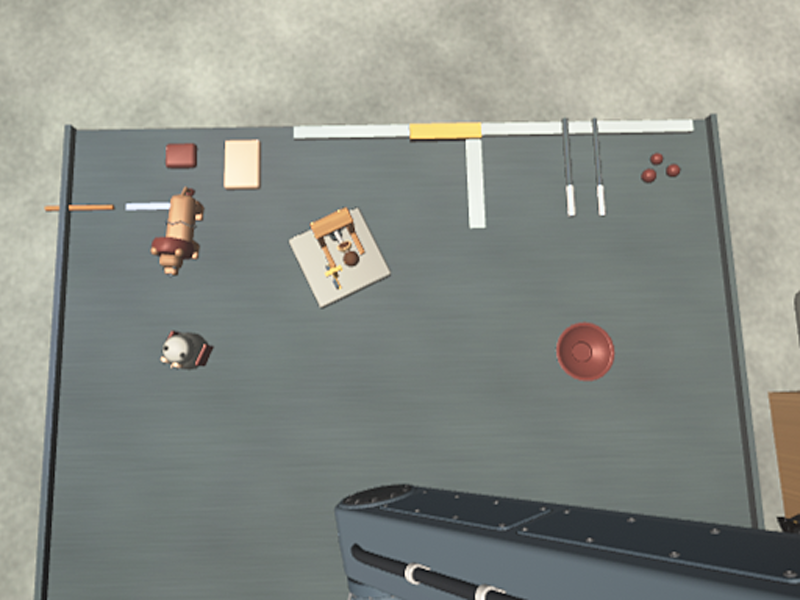

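The scene view shows the catapult at (400,390) with its ball at (408,311). In the top view its slab spans (290-390, 210-307) and the ball is at (351,258). I'll enlarge both.

Run:
```python
import cv2,numpy as np
a=np.load("top0.npy")[125:205,175:260];b=np.load("scene0.npy")[185:285,220:295]
a=cv2.resize(a,None,fx=4.7,fy=4.7,interpolation=cv2.INTER_CUBIC);b=cv2.resize(b,None,fx=5,fy=5,interpolation=cv2.INTER_CUBIC)
c=np.zeros((500,780,3),np.uint8);c[:a.shape[0],:a.shape[1]]=a;c[:b.shape[0],400:400+b.shape[1]]=b
cv2.imwrite("pics/crop.png",c[:,:,::-1])
```

```text
(no output)
```

View pics/crop.png

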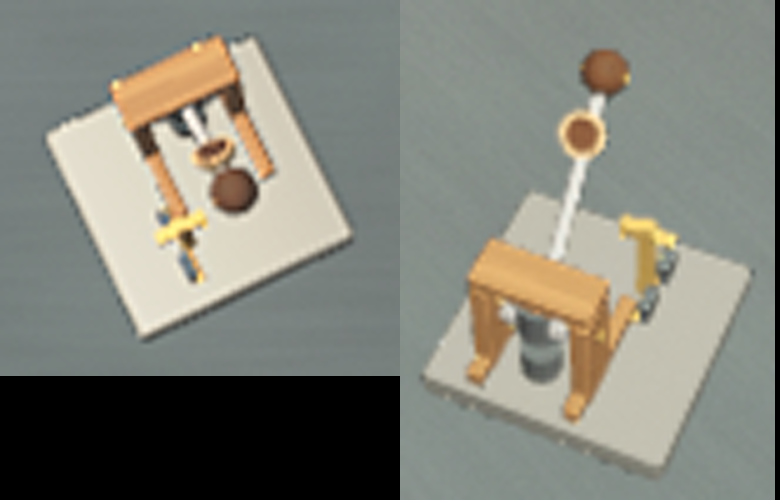

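```bash
cat > fit.py <<'E'
from rig import robot,cams
import numpy as np
from scipy.optimize import least_squares
from scipy.spatial.transform import Rotation as R
P=np.array([[102,87,22],[102,-63,22],[-45,-63,22],[-45,87,22],[-20,0,182]])/1e3
t=(np.array([[48,132],[255,37],[352,235],[143,336],[234,190]])+.5)/4.7-.5+[175,125]
s=(np.array([[660,462],[422,372],[535,195],[750,270],[605,72]])-[400,0]+.5)/5-.5+[220,185]
def proj(n,X):
    i=cams.camera_info(n);T=np.linalg.inv(i["pose"]);c=X@T[:3,:3].T+T[:3,3];p=c@i["intrinsics"].T;return p[:,:2]/p[:,2:]
def w(p,X): return X@R.from_euler('z',p[2]).as_matrix().T+[p[0],p[1],0]
if __name__=="__main__":
    f=lambda p:np.r_[proj("top",w(p,P))-t,proj("scene",w(p,P))-s].ravel()
    r=least_squares(f,[.6,.1,.4]);print(r.x,np.round(f(r.x).reshape(-1,2),1).tolist())
    p=r.x
    for th in(0,.87,1.05,1.1):
        a=.87-th;print(th,w(p,np.array([[.07-.14*np.cos(a),0,.075+.14*np.sin(a)]])))
    for n,X in(("pivot",[.07,0,.075]),("catch",[-.003,0.02,.09])):print(n,w(p,np.array([X])))
E
python3 fit.py
```

```text
[0.62765343 0.08784272 0.42788658] [[-1.6, 0.3], [-0.2, -0.5], [0.5, 0.5], [-1.1, 1.0], [-0.5, 0.4], [-0.5, 0.9], [-1.2, -0.3], [-1.7, -1.8], [0.4, -0.8], [-0.4, 0.2]]
0 [[0.60920567 0.07942933 0.18200605]]
0.87 [[0.56396429 0.0587963  0.075     ]]
1.05 [[0.56602226 0.05973486 0.04993586]]
1.1 [[0.56731862 0.06032609 0.04308315]]
pivot [[0.69134256 0.11688914 0.075     ]]
catch [[0.61662491 0.10479477 0.09      ]]
```

```bash
cat > h.py <<'E'
# usage: h.py catx caty z(of grasp point, m)  -> shift needed in tool axes (cm), + state in catapult frame
import sys,numpy as np
from rig import robot
from scipy.spatial.transform import Rotation as R
p=[0.6277,0.0878,0.4279]
o=robot.get_obs();Q=R.from_quat(o["tool_rot"]);g=o["position"]+Q.apply([0,0,.051])
Z=R.from_euler('z',p[2]);c=Z.inv().apply(g-[p[0],p[1],0])
x=Q.apply([1,0,0]);z=Q.apply([0,0,1])
print("t %.2f grasp cat mm"%o["time"],np.round(c*1e3,1),"yaw err (cat) %.3f tilt"%(np.arctan2(x[1],x[0])-p[2]),np.round(z[:2],3),"F cat",np.round(Z.inv().apply(o["ft_force"]),2),"M",np.round(o["moment"],2),"w %.4f gf %.1f"%(o["grip_width"],o["grip_force"]))
if len(sys.argv)>3:
    T=Z.apply([float(v) for v in sys.argv[1:4]])+[p[0],p[1],0];print("shift cm",np.round(Q.inv().apply(T-g)*100,2))
E
python3 -m crank '[[0,0,0,0,0,-0.085,0]]'; python3 h.py -0.020 0 0.235
```

```text
time: 0.22
position: [0.2101, -0.5883, 0.2916]
tool_rot: [0.977, 0.213, 0.0, -0.001]
ft_force: [-1.0, 0.2, -0.1]
grip_width: 0.0871
grip_force: 0.0
t 0.23 grasp cat mm [-660.5 -441.7  240.6] yaw err (cat) 0.002 tilt [-0.     0.001] F cat [-0.82  0.61 -0.11] M [-0.02  0.02  0.03] w 0.0871 gf 0.0
shift cm [ 64.15 -44.03   0.64]
```

```bash
python3 -m crank '[[4.6,-3.15,0,0,0,0,0],[4.6,-3.15,0,0,0,0,0],[4.6,-3.15,0,0,0,0,0],[4.6,-3.15,0,0,0,0,0],[4.6,-3.15,0,0,0,0,0]]' >/dev/null
python3 -m crank '[[4.6,-3.15,0,0,0,0,0],[4.6,-3.15,0,0,0,0,0],[4.6,-3.15,0,0,0,0,0],[4.6,-3.15,0,0,0,0,0],[0,0,0,0,0,0,0]]'; python3 h.py -0.020 0 0.235
```

```text
time: 1.48
position: [0.4701, -0.1555, 0.292]
tool_rot: [0.977, 0.215, -0.0, -0.001]
ft_force: [-0.2, -1.0, -1.3]
grip_width: 0.0873
grip_force: 0.0
t 1.48 grasp cat mm [-244.4 -155.9  241. ] yaw err (cat) 0.006 tilt [-0.001  0.001] F cat [-0.58 -0.81 -1.3 ] M [-0.03  0.02  0.04] w 0.0873 gf 0.0
shift cm [ 22.53 -15.45   0.62]
```

```bash
python3 -m crank '[[4.5,-3.1,0,0,0,0,0],[4.5,-3.1,0,0,0,0,0],[4.5,-3.1,0,0,0,0,0],[4.5,-3.1,0,0,0,0,0],[4.5,-3.1,0,0,0,0,0]]' >/dev/null
python3 -m crank '[[0,0,0,0,0,0,0],[0,0,1.5,0,0,0,0],[0,0,0,0,0,0,0]]'; python3 h.py -0.020 0 0.187
python3 - <<'E'
from rig import cams
import cv2,numpy as np
a=cams.camera("top")[90:210,150:290];b=cams.camera("scene")[110:285,190:310]
a=cv2.resize(a,None,fx=2.8,fy=2.8,interpolation=2);b=cv2.resize(b,None,fx=3.3,fy=3.3,interpolation=2)
c=np.zeros((580,800,3),np.uint8);c[:a.shape[0],:a.shape[1]]=a;c[:b.shape[0],400:400+b.shape[1]]=b
cv2.imwrite("pics/c2.png",c[:,:,::-1])
E
```

```text
time: 2.48
position: [0.6078, 0.0737, 0.2751]
tool_rot: [0.977, 0.211, -0.003, -0.001]
ft_force: [-0.2, -0.5, 0.0]
grip_width: 0.0872
grip_force: 0.0
t 2.48 grasp cat mm [-24.2  -4.4 224.1] yaw err (cat) -0.002 tilt [-0.005 -0.   ] F cat [-0.41 -0.41  0.05] M [ 0.01 -0.02  0.03] w 0.0872 gf 0.0
shift cm [ 0.44 -0.44  3.71]
```

View pics/c2.png

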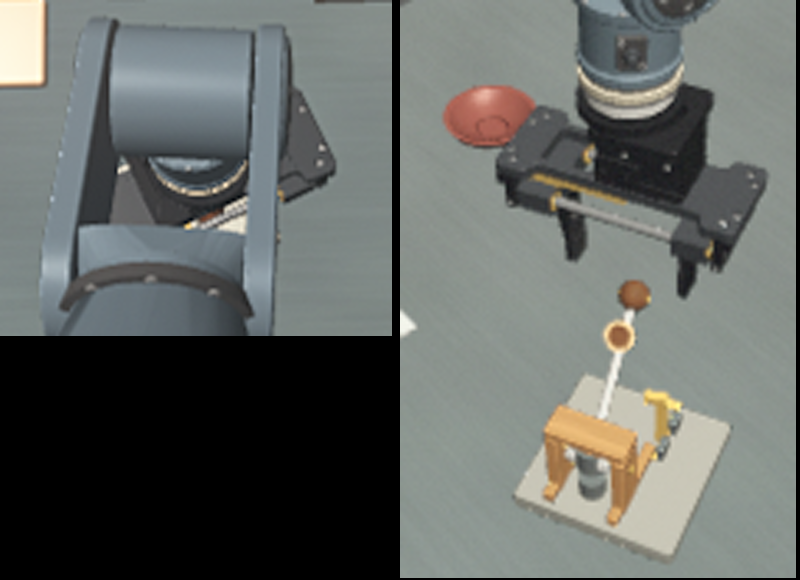

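The crop shows the open fingers straddling the ball at (635,293), so I'm going down to it.

```bash
python3 -m crank '[[0.45,-0.45,0,0,0,0,0],[0,0,1.9,0,0,0,0],[0,0,1.8,0,0,0,0],[0,0,0,0,0,0,0.5],[0,0,0,0,0,0,0.5]]' 10; python3 h.py -0.020 0 0.187
python3 -m crank '[[0,0,0,0,0,0,0.6],[0,0,0,0,0,0,0.7],[0,0,0,0,0,0,0.8],[0,0,0,0,0,0,0.9],[0,0,0,0,0,0,1]]' 15;  python3 h.py -0.020 0 0.187
python3 - <<'E'
from rig import cams
import cv2,numpy as np
b=cams.camera("scene")[130:285,200:310]
cv2.imwrite("pics/c3.png",cv2.resize(b,None,fx=3.8,fy=3.8,interpolation=2)[:,:,::-1])
E
```

```text
time: 3.2
position: [0.6124, 0.0814, 0.2411]
tool_rot: [0.977, 0.212, 0.001, 0.0]
ft_force: [-0.0, 0.1, 0.3]
grip_width: 0.074
grip_force: 0.0
t 3.20 grasp cat mm [-16.5   0.5 190.1] yaw err (cat) -0.000 tilt [ 0.002 -0.   ] F cat [0.01 0.12 0.3 ] M [-0.02 -0.    0.01] w 0.0740 gf 0.0
shift cm [-0.35  0.05  0.31]
time: 3.82
position: [0.6118, 0.0814, 0.2403]
tool_rot: [0.977, 0.212, 0.0, 0.0]
ft_force: [0.2, -0.8, -0.5]
grip_width: 0.0252
grip_force: 12.5
t 3.83 grasp cat mm [-17.1   0.8 189.3] yaw err (cat) -0.000 tilt [ 0. -0.] F cat [-0.17 -0.76 -0.51] M [-0.08  0.09  0.01] w 0.0252 gf 12.5
shift cm [-0.29  0.08  0.23]
```

View pics/c3.png

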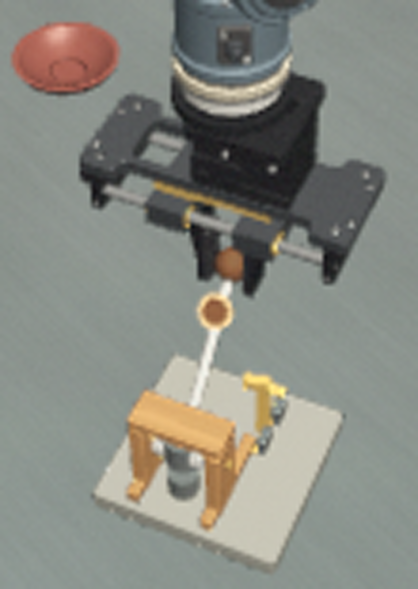

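The ball at (230,265) is pinched between the fingers. Next I firm up the grip and draw the arm down along its arc.

```bash
python3 -m crank '[[0,0,0,0,0,0,1],[0,0,0,0,0,0,1],[-0.61,0.58,0,0,0,0,1]]' 45 >/dev/null 2>/dev/null; python3 h.py -0.020 0 0.187
```

```text
t 4.25 grasp cat mm [-18.8  -4.  188.7] yaw err (cat) -0.001 tilt [0.01  0.006] F cat [ 18.29   5.95 -16.75] M [ 2.44 -2.33  0.48] w 0.0238 gf 45.0
shift cm [-0.13 -0.4   0.17]
```

I put the 0.58 in the y column instead of z, so I'm correcting that now.

```bash
python3 -m crank '[[0,-0.58,0.58,0,0,0,1],[0,0,0,0,0,0,1]]' ; python3 h.py -0.020 0 0.187
```

```text
time: 4.5
position: [0.6072, 0.0791, 0.2357]
tool_rot: [0.977, 0.212, 0.002, 0.0]
ft_force: [1.2, 0.7, 6.4]
grip_width: 0.0238
grip_force: 45.0
t 4.50 grasp cat mm [-22.2   0.5 184.7] yaw err (cat) 0.000 tilt [ 0.003 -0.   ] F cat [1.36 0.11 6.43] M [ 0.08 -0.08  0.07] w 0.0238 gf 45.0
shift cm [ 0.22  0.05 -0.23]
```

```bash
python3 -m crank '[[-0.61,0,0.58,0,0,0,1],[-1.07,0,1.30,0,0,0,1],[-0.91,0,1.41,0,0,0,1],[0,0,0,0,0,0,1]]' >/dev/null; python3 h.py -0.020 0 0.187
```

```text
t 5.00 grasp cat mm [-48.6   0.3 151.2] yaw err (cat) -0.001 tilt [0.002 0.   ] F cat [1.24 0.25 6.24] M [ 0.09 -0.03  0.03] w 0.0240 gf 45.0
shift cm [ 2.86  0.03 -3.57]
```

```bash
python3 -m crank '[[-0.73,0,1.51,0,0,0,1],[-0.54,0,1.59,0,0,0,1],[-0.35,0,1.64,0,0,0,1],[-0.15,0,1.67,0,0,0,1],[0,0,0,0,0,0,1]]' >/dev/null; python3 h.py -0.020 0 0.187
python3 -m crank '[[0.05,0,1.68,0,0,0,1],[0.17,0,1.25,0,0,0,1],[0,0,0,0,0,0,1],[0,0,0,0,0,0,1]]' >/dev/null; python3 h.py -0.020 0 0.187
```

```text
t 5.62 grasp cat mm [-66.6   0.5  86.8] yaw err (cat) 0.000 tilt [-0. -0.] F cat [-1.79  0.27  8.28] M [-0.06  0.19 -0.02] w 0.0241 gf 45.0
shift cm [  4.66   0.05 -10.03]
t 6.12 grasp cat mm [-64.6   0.5  58.3] yaw err (cat) 0.000 tilt [-0.001 -0.001] F cat [-0.58 -0.53  8.17] M [-0.2   0.32 -0.  ] w 0.0238 gf 45.0
shift cm [  4.45   0.05 -12.88]
```

```bash
python3 -m crank '[[0.06,0,0.3,0,0,0,1],[0,0,0,0,0,0,1]]' >/dev/null; python3 h.py -0.020 0 0.187
python3 - <<'E'
from fit import *
p=[.6277,.0878,.4279]
for y in (0.007,.015,.022,.025,.03,.035,.04,.045):
    X=w(p,np.array([[-.003,y,.09]]))
    a=(proj("top",X)-[175,125]+.5)*4.7-.5; b=(proj("scene",X)-[220,185]+.5)*5-.5+[400,0]
    print(y,a.round(),b.round())
E
```

```text
t 6.38 grasp cat mm [-64.1   0.5  55.3] yaw err (cat) 0.000 tilt [-0.    -0.001] F cat [-1.73 -0.78  8.24] M [-0.2   0.33 -0.02] w 0.0239 gf 45.0
shift cm [  4.4    0.05 -13.17]
0.007 [[218. 204.]] [[602. 205.]]
0.015 [[206. 210.]] [[615. 209.]]
0.022 [[195. 215.]] [[626. 213.]]
0.025 [[190. 217.]] [[631. 215.]]
0.03 [[183. 221.]] [[639. 218.]]
0.035 [[175. 224.]] [[647. 221.]]
0.04 [[167. 228.]] [[655. 224.]]
0.045 [[160. 232.]] [[664. 226.]]
```

The brass bar at top-crop pixels 157–205 puts the nose end at y≈15–19 mm. I expect contact with the upright near a sway of 0.32, so I go to 0.20 first.

```bash
python3 -m crank '[[0.01,-0.53,0,0,0,0.04,1],[0.01,-0.53,0,0,0,0.04,1],[0.01,-0.53,0,0,0,0.04,1],[0,0,0,0,0,0,1]]' >/dev/null; python3 h.py
python3 -m crank '[[0.01,-0.53,0,0,0,0.04,1],[0.01,-0.53,0,0,0,0.04,1],[0,0,0,0,0,0,1],[0,0,0,0,0,0,1]]' >/dev/null; python3 h.py
```

```text
t 6.88 grasp cat mm [-63.1  16.6  55.5] yaw err (cat) -0.119 tilt [-0.    -0.001] F cat [-2.42 -1.42  8.6 ] M [-0.27  0.34  0.02] w 0.0238 gf 45.0
t 7.38 grasp cat mm [-61.5  26.9  55.5] yaw err (cat) -0.199 tilt [-0.001 -0.001] F cat [-2.47 -0.01  7.58] M [-0.29  0.33  0.02] w 0.0237 gf 45.0
```

```bash
cat > f.py <<'E'
import numpy as np
from rig import robot
from scipy.spatial.transform import Rotation as R
o=robot.get_obs();Q=R.from_quat(o["tool_rot"]);g=o["position"]+Q.apply([0,0,.051])
Z=R.from_euler('z',.4279);c=Z.inv().apply(g-[.6277,.0878,0])
x=Q.apply([1,0,0]);A=R.from_euler('z',np.arctan2(x[1],x[0])).inv()
s=np.arctan2(c[1]-.0005,.07-c[0]);r=np.hypot(.07-c[0],c[1])
print("t %.2f sway %.4f r %.1f z %.1f"%(o["time"],s,r*1e3,c[2]*1e3),"F arm",np.round(A.apply(o["ft_force"]),2),"M",np.round(A.apply(o["moment"]),3),"w %.4f"%o["grip_width"])
E
python3 f.py
python3 -m crank '[[0,-0.27,0,0,0,0.02,1],[0,-0.27,0,0,0,0.02,1],[0,0,0,0,0,0,1]]' >/dev/null; python3 f.py
for i in 1; do python3 -m crank '[[0,0,0,0,0,0,1]]' >/dev/null; python3 f.py; done
python3 -m crank '[[0,-0.1,0,0,0,0.0075,1],[0,0,0,0,0,0,1]]' >/dev/null; python3 f.py
python3 -m crank '[[0,-0.1,0,0,0,0.0075,1],[0,0,0,0,0,0,1]]' >/dev/null; python3 f.py
```

```text
t 7.38 sway 0.1978 r 134.2 z 55.5 F arm [-2.42 -0.5   7.58] M [-0.203  0.39   0.023] w 0.0237
t 7.75 sway 0.2378 r 134.2 z 55.5 F arm [-1.63 -2.02  8.73] M [-0.2    0.431  0.032] w 0.0234
t 7.88 sway 0.2372 r 134.3 z 55.5 F arm [-1.88 -1.21  8.33] M [-0.179  0.36   0.038] w 0.0240
t 8.12 sway 0.2446 r 134.3 z 55.5 F arm [-1.71 -2.07  7.75] M [-0.234  0.405  0.02 ] w 0.0236
t 8.38 sway 0.2520 r 134.3 z 55.5 F arm [-2.81 -1.    7.69] M [-0.225  0.346  0.008] w 0.0240
```

```bash
python3 -m crank '[[0,-0.1,0,0,0,0.0075,1],[0,0,0,0,0,0,1]]' >/dev/null; python3 f.py
python3 -m crank '[[0,-0.1,0,0,0,0.0075,1],[0,0,0,0,0,0,1]]' >/dev/null; python3 f.py
```

```text
t 8.62 sway 0.2595 r 134.3 z 55.5 F arm [-1.8  -1.84  7.85] M [-0.274  0.447  0.06 ] w 0.0239
t 8.88 sway 0.2669 r 134.3 z 55.5 F arm [-2.97 -2.48  7.45] M [-0.191  0.376  0.057] w 0.0240
```

```bash
python3 -m crank '[[0,-0.1,0,0,0,0.0075,1],[0,0,0,0,0,0,1]]' >/dev/null; python3 f.py
python3 -m crank '[[0,-0.1,0,0,0,0.0075,1],[0,0,0,0,0,0,1]]' >/dev/null; python3 f.py
```

```text
t 9.12 sway 0.2743 r 134.3 z 55.5 F arm [-2.08 -2.    7.12] M [-0.266  0.362  0.097] w 0.0238
t 9.38 sway 0.2817 r 134.3 z 55.5 F arm [-1.79 -1.73  8.3 ] M [-0.195  0.336  0.063] w 0.0238
```

Now 0.5 mm steps.

```bash
python3 -m crank '[[0,-0.05,0,0,0,0.0037,1],[0,0,0,0,0,0,1]]' >/dev/null; python3 f.py
python3 -m crank '[[0,-0.05,0,0,0,0.0037,1],[0,0,0,0,0,0,1]]' >/dev/null; python3 f.py
```

```text
t 9.62 sway 0.2854 r 134.3 z 55.5 F arm [-2.24 -1.53  8.55] M [-0.264  0.439  0.059] w 0.0239
t 9.88 sway 0.2889 r 134.3 z 55.5 F arm [-2.14 -1.33  8.92] M [-0.23   0.405  0.069] w 0.0245
```

```bash
python3 -m crank '[[0,-0.05,0,0,0,0.0037,1],[0,0,0,0,0,0,1]]' >/dev/null; python3 f.py
python3 -m crank '[[0,-0.05,0,0,0,0.0037,1],[0,0,0,0,0,0,1]]' >/dev/null; python3 f.py
```

```text
t 10.12 sway 0.2927 r 134.3 z 55.5 F arm [-1.65 -1.24  8.48] M [-0.187  0.402  0.062] w 0.0241
t 10.38 sway 0.2963 r 134.3 z 55.5 F arm [-2.33 -1.42  7.87] M [-0.264  0.417 -0.015] w 0.0239
```

```bash
python3 -m crank '[[0,-0.05,0,0,0,0.0037,1],[0,0,0,0,0,0,1]]' >/dev/null; python3 f.py
```

```text
t 10.62 sway 0.3001 r 134.3 z 55.5 F arm [-2.07 -1.32  9.06] M [-0.236  0.346  0.059] w 0.0237
```

```bash
python3 -m crank '[[0,-0.05,0,0,0,0.0037,1],[0,0,0,0,0,0,1]]' >/dev/null; python3 f.py
python3 -m crank '[[0,-0.05,0,0,0,0.0037,1],[0,0,0,0,0,0,1]]' >/dev/null; python3 f.py
```

```text
t 10.88 sway 0.3039 r 134.3 z 55.5 F arm [-1.47 -1.43  8.28] M [-0.219  0.393  0.042] w 0.0238
t 11.12 sway 0.3074 r 134.3 z 55.5 F arm [-1.65 -1.19  8.4 ] M [-0.235  0.384  0.07 ] w 0.0238
```

```bash
python3 -m crank '[[0,-0.05,0,0,0,0.0037,1],[0,0,0,0,0,0,1]]' >/dev/null; python3 f.py
python3 -m crank '[[0,-0.05,0,0,0,0.0037,1],[0,0,0,0,0,0,1]]' >/dev/null; python3 f.py
```

```text
t 11.38 sway 0.3112 r 134.3 z 55.5 F arm [-2.07 -1.29  8.14] M [-0.302  0.373  0.033] w 0.0239
t 11.62 sway 0.3147 r 134.3 z 55.5 F arm [-2.41 -0.67  8.3 ] M [-0.274  0.432  0.06 ] w 0.0238
```

```bash
python3 -m crank '[[0,-0.05,0,0,0,0.0037,1],[0,0,0,0,0,0,1]]' >/dev/null; python3 f.py
python3 -m crank '[[0,-0.05,0,0,0,0.0037,1],[0,0,0,0,0,0,1]]' >/dev/null; python3 f.py
```

```text
t 11.88 sway 0.3177 r 134.3 z 55.5 F arm [-2.08 -2.69  7.23] M [-0.287  0.453  0.065] w 0.0238
t 12.12 sway 0.3202 r 134.3 z 55.5 F arm [-2.7  -2.98  7.67] M [-0.421  0.393  0.085] w 0.0236
```

```bash
for i in 1 2; do python3 -m crank '[[0,0,0,0,0,0,1]]' >/dev/null; python3 f.py;done
```

```text
t 12.25 sway 0.3202 r 134.3 z 55.5 F arm [-2.84 -2.77  8.05] M [-0.392  0.438  0.118] w 0.0236
t 12.38 sway 0.3203 r 134.3 z 55.5 F arm [-1.6  -3.04  7.55] M [-0.371  0.424  0.151] w 0.0235
```

Contact is at a sway of about 0.32 with roughly 1.3 N of lean. Now I ease the arm up.

```bash
python3 -m crank '[[-0.035,0.01,-0.2,0,0,0,1],[-0.035,0,-0.2,0,0,0,1],[0,0,0,0,0,0,1]]' >/dev/null; python3 f.py
python3 -m crank '[[-0.03,0,-0.2,0,0,0,1],[-0.03,0,-0.2,0,0,0,1],[0,0,0,0,0,0,1]]' >/dev/null; python3 f.py
```

```text
t 12.75 sway 0.3196 r 135.0 z 59.6 F arm [-2.92 -1.3   7.63] M [-0.351  0.399  0.104] w 0.0238
t 13.12 sway 0.3198 r 135.6 z 63.6 F arm [-2.51 -2.54  7.56] M [-0.382  0.385  0.095] w 0.0238
```

```bash
python3 -m crank '[[-0.013,0,-0.1,0,0,0,1],[-0.013,0,-0.1,0,0,0,1],[0,0,0,0,0,0,1]]' >/dev/null; python3 f.py
python3 -m crank '[[-0.012,0,-0.1,0,0,0,1],[-0.012,0,-0.1,0,0,0,1],[0,0,0,0,0,0,1]]' >/dev/null; python3 f.py
```

```text
t 13.50 sway 0.3197 r 135.9 z 65.5 F arm [-1.79 -2.34  8.15] M [-0.376  0.414  0.085] w 0.0240
t 13.88 sway 0.3197 r 136.1 z 67.5 F arm [-1.68 -2.81  7.59] M [-0.401  0.371  0.104] w 0.0241
```

```bash
python3 -m crank '[[-0.01,0,-0.1,0,0,0,1],[-0.01,0,-0.1,0,0,0,1],[0,0,0,0,0,0,1]]' >/dev/null; python3 f.py
```

```text
t 14.25 sway 0.3196 r 136.3 z 69.5 F arm [-2.27 -1.76  7.36] M [-0.355  0.411  0.117] w 0.0239
```

```bash
python3 -m crank '[[-0.009,0,-0.1,0,0,0,1],[-0.008,0,-0.1,0,0,0,1],[0,0,0,0,0,0,1]]' >/dev/null; python3 f.py
python3 -m crank '[[-0.007,0,-0.1,0,0,0,1],[-0.007,0,-0.1,0,0,0,1],[0,0,0,0,0,0,1]]' >/dev/null; python3 f.py
```

```text
t 14.62 sway 0.3215 r 136.4 z 70.8 F arm [-1.58 -2.16  5.17] M [-0.492  0.351  0.02 ] w 0.0238
t 15.00 sway 0.3238 r 136.6 z 72.0 F arm [-0.74 -4.58  1.34] M [-0.559  0.123  0.043] w 0.0238
```

```bash
python3 -m crank '[[-0.005,0,-0.1,0,0,0,1],[-0.005,0,-0.1,0,0,0,1],[0,0,0,0,0,0,1]]' >/dev/null; python3 f.py
```

```text
t 15.38 sway 0.3275 r 136.7 z 73.5 F arm [ 1.95 -1.05 -7.46] M [-0.22  -0.362  0.027] w 0.0239
```

That overshot: I'm pulling up 7.5 N on the nose. I lower back a little.

```bash
python3 -m crank '[[0.008,0,0.17,0,0,0,1],[0,0,0,0,0,0,1]]' >/dev/null; python3 f.py
```

```text
t 15.62 sway 0.3248 r 136.6 z 72.7 F arm [-1.13 -3.   -0.69] M [-0.352 -0.03   0.043] w 0.0238
```

```bash
python3 -m crank '[[0,0.05,0,0,0,-0.0037,1],[0,0,0,0,0,0,1]]' >/dev/null; python3 f.py
python3 -m crank '[[0,0.05,0,0,0,-0.0037,1],[0,0,0,0,0,0,1]]' >/dev/null; python3 f.py
```

```text
t 15.88 sway 0.3223 r 136.6 z 72.6 F arm [ 0.27 -1.32 -1.62] M [-0.308  0.012  0.013] w 0.0237
t 16.12 sway 0.3202 r 136.6 z 72.6 F arm [ 0.55 -1.04 -0.57] M [-0.027  0.    -0.023] w 0.0242
```

Forces are near zero, so the catch carries the arm. I'll release gently.

```bash
python3 -m crank '[[0,0,0,0,0,0,1],[0,0,0,0,0,0,1]]' 15 >/dev/null; python3 f.py
python3 -m crank '[[0,0,0,0,0,0,1],[0,0,0,0,0,0,1]]' 3 >/dev/null; python3 f.py
```

```text
t 16.38 sway 0.3197 r 136.6 z 72.5 F arm [-0.77 -0.34  0.08] M [ 0.084 -0.063  0.012] w 0.0246
t 16.62 sway 0.3192 r 136.6 z 72.5 F arm [-0.46 -0.21 -0.21] M [ 0.17   0.029 -0.032] w 0.0257
```

```bash
python3 -m crank '[[0,0,0,0,0,0,0.6],[0,0,0,0,0,0,0.5],[0,0,0,0,0,0,0.4],[0,0,0,0,0,0,0.4]]' >/dev/null; python3 f.py
python3 - <<'E'
from rig import cams
import cv2,numpy as np
b=cams.camera("scene")[150:285,200:310]
cv2.imwrite("pics/c4.png",cv2.resize(b,None,fx=4.4,fy=4.4,interpolation=2)[:,:,::-1])
E
```

```text
t 17.12 sway 0.3177 r 136.6 z 72.4 F arm [ 0.37 -0.84 -0.6 ] M [ 0.011 -0.01  -0.01 ] w 0.0503
```

View pics/c4.png

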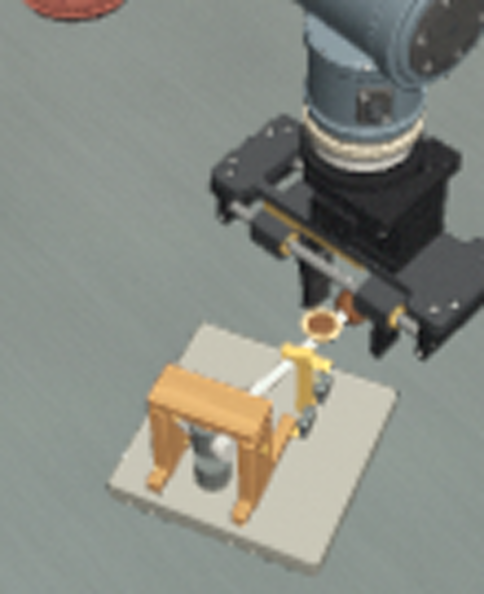

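The picture shows the rod held under the brass nose at (300,355), with the ball free between the open fingers at (350,305). I lift straight off.

```bash
python3 -m crank '[[0,0,-1,0,0,0,0.4],[0,0,-2,0,0,0,0.4],[0,0,-3,0,0,0,0.4],[0,0,-4,0,0,0,0.4],[0,0,-4,0,0,0,0.4]]' >/dev/null; python3 -m crank '[[0,0,0,0,0,0,0.4],[0,0,0,0,0,0,0.4],[0,0,0,0,0,0,0.4]]' >/dev/null; python3 f.py
python3 - <<'E'
from rig import cams
import cv2,numpy as np
b=cams.camera("scene")[130:285,200:310]
cv2.imwrite("pics/c5.png",cv2.resize(b,None,fx=3.8,fy=3.8,interpolation=2)[:,:,::-1])
E
```

```text
t 18.18 sway 0.3189 r 137.6 z 211.2 F arm [ 0.79 -0.7  -0.28] M [ 0.048  0.015 -0.042] w 0.0522
```

View pics/c5.png

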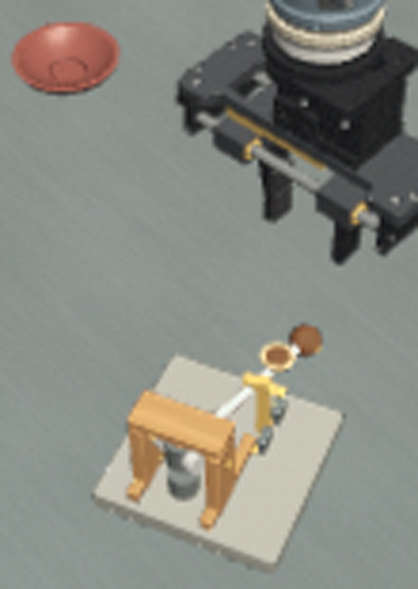

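The arm is hooked under the catch at (262,385), with the ball at (305,340), and the gripper is clear.

```bash
python3 -c "
from rig import ticket
print(ticket.hand_in())"
```

```text
the job is handed in; nothing more can be done
None
```

The catapult is cocked: the catch alone holds the arm down, the gripper is clear, no carving was touched, and I handed the job in at about 18 s. The upward pull on the catch peaked at about 7.5 N, just under its 8 N limit, before I eased it back; the hand-in returned no verdict.

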